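# Unhook the carded spacer from the bent display peg and stand it in the catch box slot

### The job

Take the yellow spacer card off the steel display peg, lifting it over the peg's upturned tip as you slide it off, gently enough that the peg is never strained (no more than 8 newtons on it), then stand it upright and fully down in the slot of the wooden catch box and let go. Nothing else on the bench should be disturbed.

Things in the scene. Friction and masses are not known exactly. Their poses are not given: they have to be found in the camera images.
- card: Yellow rigid plastic hang card, 5 mm thick (its x), 80 mm wide (y), 126 mm high (z) plus a grip tab on top, 156 mm in all; weighs 80 to 150 g. Origin: centre of its bottom edge. A grey nylon ring, 40 mm across and 10 mm thick, is moulded on its -x face, centred 58 mm above the bottom edge. It hangs on the peg, about 42 mm out from the post.
- tab (a point): Middle of the card's grip tab, 141 mm above the bottom edge. The tab is 10 mm thick (card x), 30 mm wide (card y) and 30 mm high (126 to 156 mm above the bottom edge).
- window (a point): Centre of the card's hang window, 99.5 mm above the bottom edge: a rectangular hole 14 mm wide (card y) and 27 mm high, from 86 to 113 mm above the bottom edge. The card hangs by the window's top edge; fingertips below that edge would meet the peg.
- stand: Fixed wooden display stand: a post 50 mm wide and 212 mm high that carries one steel peg, a round bar 7 mm thick. Origin: on the bench under the peg's root. Its x axis lies along the peg, which points to -x.
- peg_root (a point): The peg's axis where it leaves the post, 200 mm above the bench. The peg is springy up and down (about 4 N per mm at the tip, 23 N per mm at 55 mm out) but rigid lengthwise. Straining it by more than 8 N spoils it.
- peg_bend (a point): Point 55 mm out from the root. Up to here the peg is straight and level; the outer 80 mm are bent here, stiffly, in the vertical plane by an unknown angle, 0.3 rad up to 0.4 rad down, so the tip's height is unknown by 55 mm. The end turns up, its top 13 mm above the outer part's upper side, at most 142 mm out. The card passes with a few mm to spare if its window's lower edge rides lightly under the peg.
- box: Fixed wooden catch box with tin chute. Origin: on the bench under the slot's centre; x axis square to the slot, y axis along it. A block 50 mm (x) by 120 mm (y), 42 mm high, carries the slot; a shallow tray (32 mm walls) lies on its -x side, 25 to 165 mm out, and over it the chute rises to 155 mm high at 360 mm out.
- slot (a point): Centre of the floor of the slot: the slot is 9 mm wide (x of the box), 96 mm long (y of the box), its floor 10 mm and its mouth 42 mm above the bench, so 32 mm deep. The card stands in it on its bottom edge, either way round.
- handle: Red plastic curling handle, loose, base disc 84 mm across, 75 mm high; origin under the base disc. Leave alone.
- bolt_a: Steel handle bolt standing on its head, 18 mm head, 52 mm high; origin under its head. Leave alone.
- bolt_b: Second steel handle bolt like the first. Leave alone.
- spanner: Brass spanner lying flat, 160 mm long; origin at its middle. Leave alone.
- ring: Loose grey nylon spacer ring, 40 mm across, 10 mm thick, lying in the box's tray; origin under its centre. Leave alone.
- tin: Small can, 60 mm across, 60 mm high; origin under its centre. Leave alone.
Things that resemble listed ones, but are neither listed nor needed, are in the scene too. There is more than one size of the card; the job needs the smaller.

How it is judged (in metres and radians):
On the way:
1. the card is off the peg: held in the air past the tip, touching the stand nowhere (x of card in the frame of stand below -0.147 m and height (world z) of card above 0.05 m and contact force between the fingers and card above 0.5 N and contact force between card and stand below 0.05 N), for 0.1 s.
At the end, for the whole second after the job is handed in: The card stands in the box's slot on its bottom edge: the bottom edge within 4 mm of the slot floor in height and within 12 mm of the slot's centre, upright within 0.17 rad, in line with the slot within 0.17 rad, at rest and released (z of card in the frame of slot between -0.004 and 0.004 m and horizontal distance between card and slot below 0.012 m and angle between the x axis of card and the x axis of box, either way round below 0.17 rad and angle between card's own z axis and vertical below 0.17 rad and linear speed of card below 0.02 m/s); the robot touches nothing.
It fails at once if the card strains the peg or stand with more than 8 N (contact force between card and stand above 8 N).
It fails at once if the robot pushes on the peg or stand with more than 8 N (contact force between the arm and stand above 8 N).
It fails at once if the gripper pushes on the peg or stand with more than 8 N (contact force between the fingers and stand above 8 N).
It fails at once if another loose thing is moved more than 15 mm (distance of any of handle, bolt_a, bolt_b, spanner, ring, tin from where it was at the start of the episode above 0.015 m).
It also fails if it takes over 69 s, if anything falls off the work surface, if the arm or the gripper's body presses on something with over 40 N, if the wrist force passes 120 N, or if a joint passes its speed limit or range.

### The arm

A 7-joint arm with a two-finger parallel gripper is mounted at the origin on the work surface. World frame = base frame: x ahead of the robot, y to its left, z up, the work surface at z = 0. Lengths are in m, angles in degrees, forces in N, time in s.
With the tool pointing down it reaches from about 0.425 to 0.825 m from the base axis. Payload 3.6 kg.
Tool frame: the origin (TCP) lies at the very end of the fingers, on their centre line; the grasp point (between the pads) lies 19 mm behind it; z points along the fingers, y is the line along which they close (so a half turn about z gives the same grasp; the last joint's range is limited). The gripper opens to 85 mm and grips with 20 to 120 N. Pads are 22 mm wide; open, the fingers measure 114 mm over their backs; the gripper's body (76 mm by 85 mm) begins 54 mm behind the grasp point. The pads swing forward as they close: fully open they stand 13 mm farther back than shut.
Start: joints at [72.966, 35.231, -0.722, 81.555, 0.464, 63.22, -2.315], TCP at [0.174, -0.626, 0.231] pointing down, gripper open.
Joint ranges: [-178.69, 178.69], [-17.37, 117.87], [-77.05, 75.6], [15.02, 138.74], [-78.02, 258.01], [0.78, 113.62], [-162.83, 162.83]. Speed limits (degrees/s): [159.86, 159.86, 180, 180, 180, 180, 180].

### API

Orientations are given as a 3x3 rotation matrix whose columns are the frame's x, y, z axes.
In Python, from workcell import state, snapshot, hand_in gives the robot as it stands. The module is installed in compiled form; this text tells all that it offers.
- The arm moves only by the shell command python3 -m crank 'ROWS' [OPENING] [FORCE]. ROWS is a JSON object of lists of equal length, an entry for each row: "xyz": the shift along the tool's x, y, z in m, a list of three; "spin": the turn about the tool's z in rad. In form: {"xyz": [[dx, dy, dz], ...], "spin": [spin, ...]}. A call has exactly 5 rows; each row shifts and turns the commanded pose from where the row before left it, along the tool's axes as they then stand; what a row does not reach is not made up. A row lasts 1/8 s, in which the tool goes at most 62.5 mm and 10.7 degrees, less where a joint would pass 70% of its speed; a pose out of reach is approached as far as the arm can. A call is refused whole if a number of a shift passes 0.0625 or a number of a turn 0.188, either way. A call with a gripper value outside its range is refused whole. OPENING is the opening, from 0 (shut) to 1 (fully open), set as the call begins (- or left out, the last holds). The fingers move at their own pace and stop on an object; FORCE is the grip in N (left out, the last holds). Time passes only in rows, so rows that do not move let the fingers close, or fill a call up. It gives the time, the measured TCP pose, the force, the opening and the grip force at its end, in the units of the state.
- state(): the state, without advancing time (a new reading comes with each control period).
- snapshot(name): name is "side" or "top" or "wrist"; returns a dict with "frame" (420x560x3 uint8, red, green, blue), "camera_matrix" (3x3 intrinsics, pixels), "eye" and "attitude" of the camera in the world. Camera axes: x right, y down, z forward; pixel columns grow to the right and rows downward; lengths in m; the calibration is good to about 2 mm. A picture is of the moment at which its call begins. There is no depth.
- hand_in(): hands the job in; it is judged then, once.
The state is a dict: "time": time; "q": joint angles; "joint_velocities": joint speeds; "joint_torque": joint torques, N m; "tcp_pos": TCP position; "eef_rot": TCP orientation; "force": force on the tool from outside, world axes, zero at the start; "wrist_torque": the same for the moment, N m; "width": opening from 0.0 (shut) to 1.0 (fully open); "gripper_force": force on a finger pad.
Only numpy, scipy, OpenCV 4.12 (cv2) and the standard library are available. Lean on these libraries where they do the work, as an engineer would, in place of code of your own. Each camera call takes 0.05 s, during which the arm holds its last target. There are 200 camera calls.

## Working session

There is one attempt and no reset: what is moved stays moved. The work goes in short steps, Python scripts to look and compute and a shell command to move; the robot and the scene stay as the last step left them, time stands still between calls to the robot, and variables do not carry over. Pictures are saved under pics/ and viewed, at most 10 in all, crops included, and the job is handed in when it is done.

```bash
mkdir -p pics
python3 - <<'E'
from workcell import state, snapshot
import cv2, numpy as np
s=state(); print({k:np.round(v,3).tolist() for k,v in s.items()})
for n in ["side","top","wrist"]:
    d=snapshot(n); np.savez(f"pics/{n}0.npz",**d)
    cv2.imwrite(f"pics/{n}0.png",cv2.cvtColor(d["frame"],cv2.COLOR_RGB2BGR))
    print(n,d["camera_matrix"].tolist(),np.round(d["eye"],3),np.round(d["attitude"],3).tolist())
E
```

```text
{'time': 0.0, 'q': [72.967, 35.29, -0.723, 81.642, 0.465, 63.219, -2.315], 'joint_velocities': [0.005, -0.107, 0.007, -0.044, -0.002, -0.01, 0.018], 'joint_torque': [-0.0, -46.922, 0.259, -17.103, 0.01, 0.01, 0.0], 'tcp_pos': [0.174, -0.626, 0.23], 'eef_rot': [[0.964, 0.268, -0.001], [0.268, -0.964, 0.002], [-0.0, -0.003, -1.0]], 'force': [-0.056, 0.202, -0.507], 'wrist_torque': [0.015, -0.036, -0.025], 'gripper_force': 0.0, 'width': 1.0}
side [[479.0933987993277, 0.0, 276.2575881728098], [0.0, 479.0933987993277, 206.27142714971237], [0.0, 0.0, 1.0]] [0.295 0.82  1.006] [[-0.971, -0.162, 0.175], [-0.239, 0.651, -0.72], [0.003, -0.741, -0.671]]
top [[392.96216769430043, 0.0, 280.87390547309434], [0.0, 392.96216769430043, 217.75642450390185], [0.0, 0.0, 1.0]] [ 0.378 -0.096  1.159] [[-0.012, -0.988, 0.157], [-1.0, 0.015, 0.019], [-0.022, -0.157, -0.987]]
wrist [[333.45490014114574, 0.0, 275.5205378085253], [0.0, 333.45490014114574, 207.1986170687927], [0.0, 0.0, 1.0]] [ 0.238 -0.608  0.373] [[0.268, -0.929, -0.254], [-0.963, -0.259, -0.069], [-0.002, 0.264, -0.965]]
```

View pics/top0.png

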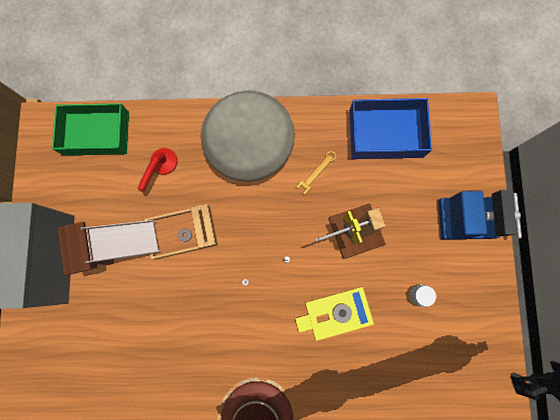

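View pics/side0.png

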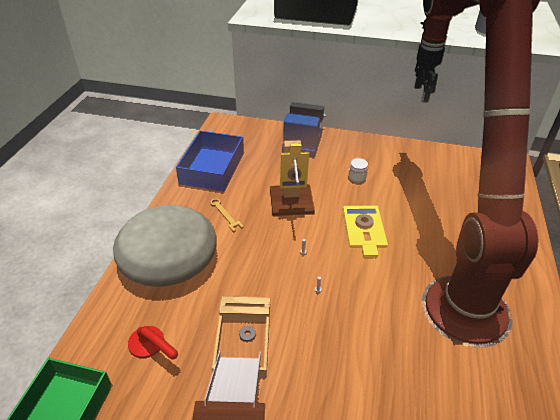

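The top view shows the small card hanging on the peg at about (355,225). The post is at (376,218), the peg tip at (303,246) and the box slot at about (204,226), with its tray and chute to the left. What could be taken for the card: the yellow card on the peg (top 355,225; side 293,170), the larger yellow card lying flat (top 340,312; side 365,228), and the yellow-brass spanner (top 317,172). I choose the hanging one and check it in a close crop.

Run:
```python
import cv2, numpy as np
t=cv2.imread("pics/top0.png"); s=cv2.imread("pics/side0.png")
a=cv2.resize(t[195:270,290:400],None,fx=4,fy=4,interpolation=cv2.INTER_CUBIC) #440x300
b=cv2.resize(s[135:245,260:330],None,fx=5,fy=5,interpolation=cv2.INTER_CUBIC) #350x550
c=cv2.resize(t[195:270,140:250],None,fx=4,fy=4,interpolation=cv2.INTER_CUBIC) 
o=np.zeros((600,790,3),np.uint8); o[:300,:440]=a; o[300:600,:440]=c; o[:550,440:790]=b
cv2.imwrite("pics/crop1.png",o)
```

```text
(no output)
```

View pics/crop1.png

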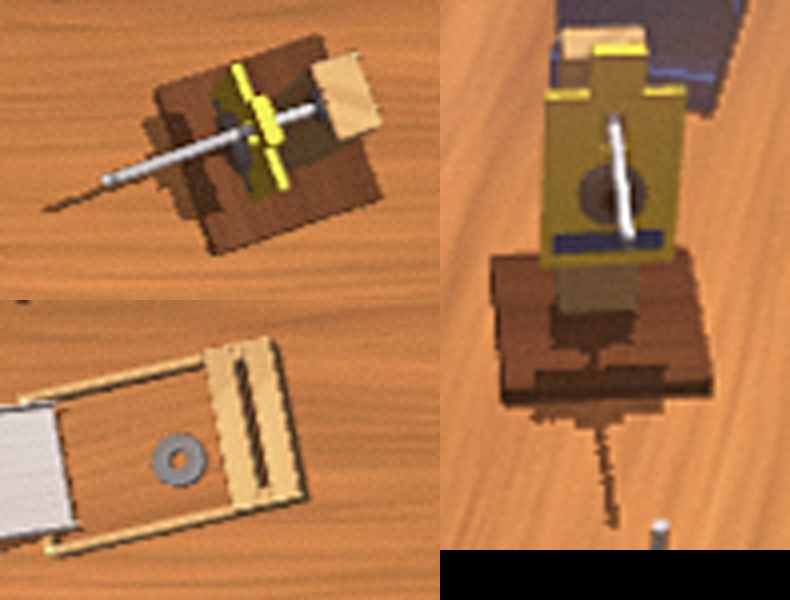

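The crop confirms the hanging card is the small one, with its ring facing the tip. The peg slopes down towards the tip, at top (317,240) and side (298,182). Next I'll triangulate.

```bash
cat > h.py <<'E'
import numpy as np
def cam(f): return dict(np.load(f)) if isinstance(f,str) else f
def ray(d,p):
    r=d["attitude"]@np.linalg.inv(d["camera_matrix"])@np.array([p[0],p[1],1.]); return d["eye"],r/np.linalg.norm(r)
def plane(d,p,z):
    e,r=ray(d,p); return e+r*(z-e[2])/r[2]
def tri(obs):
    A=np.zeros((3,3));b=np.zeros(3);L=[ray(*o) for o in obs]
    for e,r in L:
        P=np.eye(3)-np.outer(r,r);A+=P;b+=P@e
    x=np.linalg.solve(A,b); return x,[np.linalg.norm((np.eye(3)-np.outer(r,r))@(x-e)) for e,r in L]
def proj(d,X):
    v=d["camera_matrix"]@(d["attitude"].T@(np.array(X)-d["eye"])); return v[:2]/v[2]
E
python3 - <<'E'
from h import *
import cv2
np.set_printoptions(precision=4,suppress=True)
T=cam("pics/top0.npz");S=cam("pics/side0.npz")
a=lambda u,v:(290+u/4-.375,195+v/4-.375)
c=lambda u,v:(140+u/4-.375,195+(v-300)/4-.375)
s=lambda u,v:(260+(u-440)/5-.4,135+v/5-.4)
for n,p,q in [("tip",a(107,180),s(628,235)),("tabtop",a(266,118),s(620,50)),("shA",a(238,70),s(547,93)),("shB",a(284,187),s(686,90)),("root",a(320,108),s(613,122))]:
    x,e=tri([(T,p),(S,q)]);print(n,x,e)
print("slot ends",plane(T,c(240,358),.042),plane(T,c(265,488),.042))
print("post top",[plane(T,a(*p),.212) for p in [(312,66),(330,140),(382,124),(360,54)]])
print("block corners",[plane(T,c(*p),.042) for p in [(204,350),(272,338),(305,496),(234,508)]])
# side view of the slot by dark mask
f=S["frame"][285:325,210:280].astype(int)
im=cv2.resize(cv2.cvtColor(S["frame"][285:325,210:280],cv2.COLOR_RGB2BGR),None,fx=8,fy=8)
g=f.sum(2); ys,xs=np.where(g<260); print("dark side",[(210+x,285+y) for x,y in zip(xs,ys)][:80])
for e in [plane(T,c(240,358),.042),plane(T,c(265,488),.042)]: print("proj side",proj(S,e))
E
```

```text
tip [ 0.4761 -0.1636  0.1914] [np.float64(0.0005878697086430163), np.float64(0.0005878697086430954)]
tabtop [ 0.5035 -0.2535  0.2467] [np.float64(0.001424233814233904), np.float64(0.0014242338142338685)]
shA [ 0.5394 -0.2425  0.2185] [np.float64(0.0010417837571257615), np.float64(0.0010417837571259823)]
shB [ 0.4668 -0.2677  0.2159] [np.float64(0.0005060538389311551), np.float64(0.0005060538389311793)]
root [ 0.5186 -0.3034  0.1597] [np.float64(0.004296666777221633), np.float64(0.0042966667772218236)]
slot ends [0.5841 0.1616 0.042 ] [0.4893 0.1416 0.042 ]
post top [array([ 0.5413, -0.2886,  0.212 ]), array([ 0.4957, -0.2973,  0.212 ]), array([ 0.505 , -0.3291,  0.212 ]), array([ 0.5482, -0.318 ,  0.212 ])]
block corners [array([0.5904, 0.188 , 0.042 ]), array([0.5985, 0.1385, 0.042 ]), array([0.4831, 0.1128, 0.042 ]), array([0.4753, 0.1636, 0.042 ])]
dark side [(np.int64(226), np.int64(303)), (np.int64(227), np.int64(303)), (np.int64(228), np.int64(303)), (np.int64(229), np.int64(303)), (np.int64(230), np.int64(303)), (np.int64(231), np.int64(303)), (np.int64(232), np.int64(303)), (
[... 1694 characters left out ...]
 (np.int64(241), np.int64(305)), (np.int64(242), np.int64(305)), (np.int64(243), np.int64(305)), (np.int64(244), np.int64(305)), (np.int64(245), np.int64(305)), (np.int64(246), np.int64(305)), (np.int64(247), np.int64(305)), (np.int64(248), np.int64(305)), (np.int64(249), np.int64(305)), (np.int64(250), np.int64(305)), (np.int64(251), np.int64(305)), (np.int64(252), np.int64(305)), (np.int64(253), np.int64(305)), (np.int64(254), np.int64(305)), (np.int64(255), np.int64(305)), (np.int64(256), np.int64(305)), (np.int64(257), np.int64(305)), (np.int64(258), np.int64(305)), (np.int64(259), np.int64(305)), (np.int64(260), np.int64(305))]
proj side [224.6821 303.8494]
proj side [264.2377 305.0335]
```

Checks against the text:
- Tab top is at z 0.2467 (expected 0.2465) and the shoulders at 0.217.
- The tip is 136 mm out with its top at z≈0.191, so the bend is about 0.3 rad down.
- The slot is centred at (0.537, 0.151) and turned 12°. Its length and place agree in the side view.

I'll go above the card, with spin −0.05 and half-closed fingers.

```bash
python3 -m crank '{"xyz": [[0.02,-0.01,-0.05],[0.04,-0.026,-0.05],[0.042,-0.028,0],[0.042,-0.028,0],[0.042,-0.028,0]], "spin": [0,0,0,0,0]}' 0.5 40
python3 -m crank '{"xyz": [[0.046,-0.03,0],[0.046,-0.03,0],[0.046,-0.03,0],[0.046,-0.03,0],[0.046,-0.03,0]], "spin": [0,0,0,0,-0.05]}'
python3 -m crank '{"xyz": [[0,0,0],[0,0,0],[0,0,0],[0,0,0],[0,0,0]], "spin": [0,0,0,0,0]}'
python3 - <<'E'
from workcell import state, snapshot
import cv2, numpy as np
d=snapshot("wrist"); np.savez("pics/w1.npz",**d)
cv2.imwrite("pics/w1.png",cv2.cvtColor(d["frame"],cv2.COLOR_RGB2BGR))
E
```

```text
time: 0.78
tcp_pos: [0.3188, -0.4628, 0.3264]
eef_rot: [[0.964, 0.268, -0.0], [0.268, -0.964, 0.0], [0.0, -0.0, -1.0]]
force: [1.6, -0.5, -1.0]
width: 0.5
gripper_force: 0.0
time: 1.4
tcp_pos: [0.5003, -0.2568, 0.3264]
eef_rot: [[0.949, 0.316, -0.0], [0.316, -0.949, -0.0], [-0.0, -0.0, -1.0]]
force: [0.2, -0.7, 0.7]
width: 0.499
gripper_force: 0.0
time: 2.02
tcp_pos: [0.499, -0.259, 0.3266]
eef_rot: [[0.949, 0.314, -0.0], [0.314, -0.949, -0.0], [-0.0, 0.0, -1.0]]
force: [0.4, 0.7, 0.0]
width: 0.503
gripper_force: 0.0
```

View pics/w1.png

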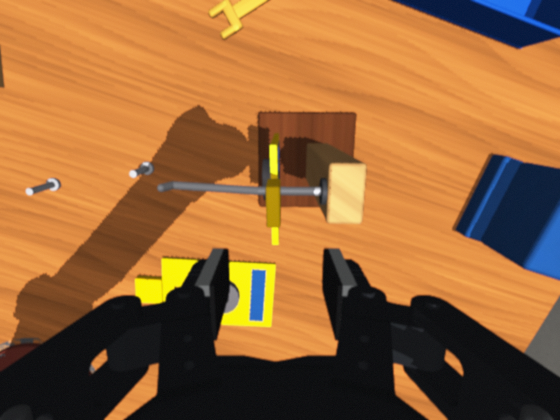

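The wrist view shows the card edge-on: tab at (273,178–228), shoulder ends at (273,145) and (275,244), peg from its root at (318,191) to the tip at (163,187), and the post top at (346,193). The peg clearly runs through the window. Next I'll measure position and yaw from this.

Run:
```python
from h import *
import cv2
np.set_printoptions(precision=4,suppress=True)
W=cam("pics/w1.npz");T=cam("pics/top0.npz");S=cam("pics/side0.npz")
hsv=cv2.cvtColor(W["frame"],cv2.COLOR_RGB2HSV)
m=((hsv[...,0]>22)&(hsv[...,0]<36)&(hsv[...,1]>150))
for v in range(136,250,6):
    xs=np.where(m[v,255:300])[0]+255
    if len(xs): print(v,xs.min(),xs.max(),W["frame"][v,int(xs.mean())])
g=W["frame"].astype(int); 
sat=hsv[...,1]; 
for u in [163,168,180,200,220,240,255,295,305]:
    col=np.where((sat[170:205,u]<70))[0]+170; print("peg",u,col.min() if len(col) else None,col.max() if len(col) else None)
a=lambda u,v:(290+u/4-.375,195+v/4-.375); s=lambda u,v:(260+(u-440)/5-.4,135+v/5-.4)
print("tip3",tri([(W,(163,187)),(T,a(107,180)),(S,s(628,235))]))
print("tip root plane",plane(W,(318,191),.2),"post corners",[plane(W,p,.212) for p in [(329,164),(364,164),(361,222),(327,222)]])
```

```text
136 275 277 [112  88   5]
142 272 277 [112  88   7]
148 269 276 [251 252  60]
154 269 276 [251 252  58]
160 269 277 [251 252  56]
166 270 277 [251 252  52]
172 270 277 [249 251  46]
178 271 278 [155 124   9]
184 268 278 [113  88   9]
190 266 278 [186 150  15]
196 266 279 [185 149  14]
202 267 279 [184 147  10]
208 267 278 [182 144   9]
214 268 279 [182 145   9]
220 268 279 [181 145  11]
226 271 278 [192 163  13]
232 271 278 [251 249  27]
238 272 278 [251 248  21]
244 272 278 [246 235  48]
peg 163 184 190
peg 168 183 189
peg 180 182 189
peg 200 183 190
peg 220 185 191
peg 240 186 192
peg 255 187 193
peg 295 187 194
peg 305 187 194
tip3 (array([ 0.4765, -0.1647,  0.1899]), [np.float64(0.0008011885149138618), np.float64(0.0012352178751019753), np.float64(0.0006600824407421051)])
tip root plane [ 0.5171 -0.2903  0.2   ] post corners [array([ 0.5419, -0.2887,  0.212 ]), array([ 0.5504, -0.3144,  0.212 ]), array([ 0.506, -0.33 ,  0.212]), array([ 0.4973, -0.3038,  0.212 ])]
```

Run:
```python
from h import *
from workcell import state
np.set_printoptions(precision=4,suppress=True)
W=cam("pics/w1.npz");s=state();R=np.array(s["eef_rot"]);t=np.array(s["tcp_pos"])
A=plane(W,(272.7,145.5),.2165);B=plane(W,(275.3,246),.2165)
print("shoulders",A,B,np.linalg.norm(A-B),"angle",np.degrees(np.arctan2(*(A-B)[1::-1])))
for z,p in [(.2465,(272.5,205)),]: print("tab",plane(W,p,z), "tool offs",R.T@(plane(W,p,z)-t))
print("mid tool offs",R.T@((A+B)/2-t), R.T@(A-t),R.T@(B-t))
tip=np.array([.4765,-.1647,.19]);root=plane(W,(318,191),.2)
straight=[plane(W,p,.2) for p in [(255,190),(240,189)]]
print("tip,root tool",R.T@(tip-t),R.T@(root-t),[R.T@(x-t) for x in straight])
print(t)
```

```text
shoulders [ 0.542  -0.2429  0.2165] [ 0.4661 -0.27    0.2165] 0.08053478462350384 angle 19.69453591639275
tab [ 0.5058 -0.2548  0.2465] tool offs [ 0.0076 -0.0016  0.0801]
mid tool offs [ 0.0054 -0.0007  0.1101] [ 0.0457 -0.0016  0.1101] [-0.0349  0.0003  0.1101]
tip,root tool [ 0.0081 -0.0964  0.1366] [0.0072 0.0356 0.1266] [array([ 0.008 , -0.0165,  0.1266]), array([ 0.0089, -0.0288,  0.1266])]
[ 0.4991 -0.2588  0.3266]
```

Shoulder span measures 80.5 mm and the tab is about 1 mm from the tool's closing centre. I'll descend with a narrower opening so the fingers clear the post, then grip.

```bash
python3 -m crank '{"xyz": [[0.0055,-0.001,0],[0,0,0.02],[0,0,0.025],[0,0,0.025],[0,0,0.02]], "spin": [-0.02,0,0,0,0]}' 0.35 30
python3 -m crank '{"xyz": [[0,0,0.01],[0,0,0.009],[0,0,0],[0,0,0],[0,0,0]], "spin": [0,0,0,0,0]}'
python3 - <<'E'
from workcell import state, snapshot
import cv2, numpy as np
o=np.zeros((420,800,3),np.uint8)
d=snapshot("wrist"); o[:,:560]=d["frame"]
d=snapshot("side"); o[:360,560:]=cv2.resize(d["frame"][125:215,260:320],(240,360),interpolation=cv2.INTER_CUBIC)
cv2.imwrite("pics/g1.png",o[...,::-1])
E
```

```text
time: 2.7
tcp_pos: [0.5046, -0.2551, 0.2355]
eef_rot: [[0.942, 0.335, -0.0], [0.335, -0.942, 0.001], [-0.0, -0.001, -1.0]]
force: [-0.4, -0.6, -0.0]
width: 0.353
gripper_force: 0.0
time: 3.32
tcp_pos: [0.5048, -0.2557, 0.2182]
eef_rot: [[0.942, 0.334, 0.001], [0.334, -0.942, -0.001], [0.001, 0.001, -1.0]]
force: [0.5, -0.1, -0.4]
width: 0.35
gripper_force: 0.0
```

View pics/g1.png

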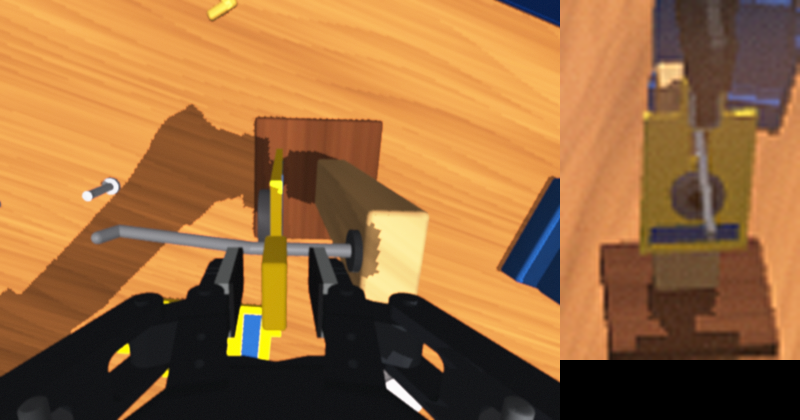

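The fingers straddle the tab, with tab centre at col 274 between pads at 238 and 312, and the right finger is clear of the post. I'll close and lift slightly.

```bash
python3 -m crank '{"xyz": [[0,0,0],[0,0,0],[0,0,0],[0,0,0],[0,0,0]], "spin": [0,0,0,0,0]}' 0 35
python3 -m crank '{"xyz": [[0,0,0],[0,0,-0.001],[0,0,-0.001],[0,0,-0.001],[0,0,0]], "spin": [0,0,0,0,0]}'
python3 - <<'E'
from workcell import state, snapshot
import cv2, numpy as np
d=snapshot("wrist");cv2.imwrite("pics/g2.png",d["frame"][...,::-1])
np.savez("pics/g2.npz",**d)
for i in range(3):
    print(np.round(state()["force"],2)); snapshot("side")
E
```

```text
time: 4.05
tcp_pos: [0.5044, -0.2556, 0.2177]
eef_rot: [[0.942, 0.334, 0.0], [0.334, -0.942, -0.0], [0.0, 0.0, -1.0]]
force: [-0.6, -1.1, 2.3]
width: 0.11
gripper_force: 37.5
time: 4.68
tcp_pos: [0.5044, -0.2555, 0.2205]
eef_rot: [[0.942, 0.334, 0.0], [0.334, -0.942, 0.0], [0.0, -0.0, -1.0]]
force: [-0.6, -0.1, -0.6]
width: 0.11
gripper_force: 37.2
[ 0.02 -0.26 -0.63]
[ 0.11 -0.22 -1.31]
[ 0.15 -0.59 -0.97]
```

View pics/g2.png

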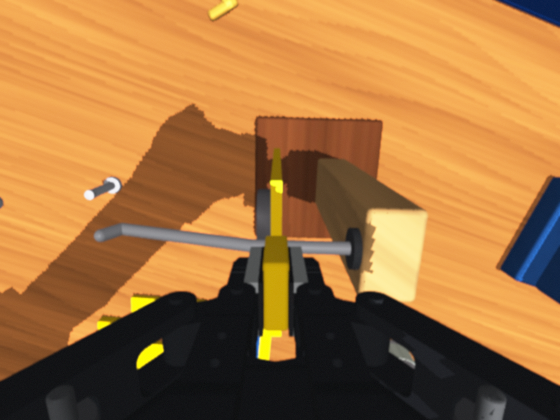

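Run:
```python
from h import *
from workcell import state
np.set_printoptions(precision=4,suppress=True)
W=cam("pics/g2.npz");s=state();R=np.array(s["eef_rot"]);t=np.array(s["tcp_pos"])
f=W["frame"];print(f[170:200:2,276].tolist())
g=f.astype(int);sat=g.max(2)-g.min(2)
for u in [100,110,125,150,180,210,235,300,315,330,345]:
    c=np.where(sat[215:265,u]<30)[0]+215; print(u,c.min(),c.max(), R.T@(plane(W,(u,(c.min()+c.max())/2),.2)-t))
print("corner",R.T@(plane(W,(276,181),.219)-t))
print("tip",R.T@(plane(W,(100,237),.19)-t), R.T@(np.array([.4765,-.1647,.19])-t))
```

```text
[[129, 103, 8], [131, 104, 11], [130, 104, 12], [130, 104, 12], [130, 104, 11], [222, 218, 30], [254, 255, 57], [254, 255, 57], [251, 252, 45], [252, 253, 45], [249, 250, 40], [217, 186, 18], [207, 169, 13], [207, 169, 14], [207, 168, 15]]
100 230 241 [ 0.0072 -0.0909  0.0205]
110 226 238 [ 0.0092 -0.0854  0.0205]
125 224 234 [ 0.0108 -0.0775  0.0205]
150 227 238 [ 0.0089 -0.0648  0.0205]
180 231 241 [ 0.007  -0.0494  0.0205]
210 235 245 [ 0.0048 -0.0339  0.0205]
235 238 264 [-0.0014 -0.0211  0.0205]
300 242 264 [-0.0025  0.0132  0.0205]
315 242 264 [-0.0025  0.0211  0.0205]
330 242 253 [0.0006 0.0289 0.0205]
345 238 258 [0.0003 0.0368 0.0205]
corner [0.0396 0.0004 0.0015]
tip [ 0.0027 -0.0966  0.0305] [ 0.0041 -0.0949  0.0305]
```

The card is gripped (width 0.11, about 37 N) and lifted 3 mm. The peg sits 1–2 mm off the window centre and runs about 0.024 rad off the tool's −y. I'll centre the window on the peg, then follow it out.

```bash
python3 -m crank '{"xyz": [[0.0005,0,-0.002],[0.0005,0,-0.002],[0.0005,0,-0.002],[0,0,-0.001],[0,0,0]], "spin": [0,0,0,0,0]}'
python3 -m crank '{"xyz": [[0,-0.004,0],[0,-0.005,0],[0,-0.005,0.0005],[0.0005,-0.005,0.0015],[0,0,0]], "spin": [0,0,0,0,0]}'
```

```text
time: 5.5
tcp_pos: [0.5058, -0.2551, 0.2277]
eef_rot: [[0.942, 0.334, 0.0], [0.334, -0.942, -0.0], [0.0, 0.0, -1.0]]
force: [0.1, -0.4, -1.0]
width: 0.11
gripper_force: 37.1
time: 6.12
tcp_pos: [0.4998, -0.2362, 0.2254]
eef_rot: [[0.942, 0.335, -0.0], [0.335, -0.942, 0.001], [-0.0, -0.001, -1.0]]
force: [0.6, 0.2, -0.4]
width: 0.11
gripper_force: 37.2
```

```bash
python3 -m crank '{"xyz": [[0,-0.006,0.0021],[0.0003,-0.006,0.0021],[0,-0.006,0.0021],[0.0003,-0.006,0.0021],[0,0,0]], "spin": [0,0,0,0,0]}'
python3 -m crank '{"xyz": [[0,-0.006,0.0021],[0.0003,-0.007,0.0025],[0,-0.007,0.0025],[0.0003,-0.007,0.0025],[0,0,0]], "spin": [0,0,0,0,0]}'
python3 - <<'E'
from h import *
from workcell import state, snapshot
import cv2
o=np.zeros((420,800,3),np.uint8)
d=snapshot("wrist"); o[:,:560]=d["frame"];np.savez("pics/p1.npz",**d)
d=snapshot("side"); np.savez("pics/p1s.npz",**d); o[:400,560:]=cv2.resize(d["frame"][125:225,265:325],(240,400),interpolation=cv2.INTER_CUBIC)
cv2.imwrite("pics/p1.png",o[...,::-1])
E
```

```text
time: 6.75
tcp_pos: [0.4923, -0.2134, 0.217]
eef_rot: [[0.942, 0.335, -0.0], [0.335, -0.942, 0.001], [-0.0, -0.001, -1.0]]
force: [-0.5, 0.3, -0.3]
width: 0.107
gripper_force: 37.2
time: 7.38
tcp_pos: [0.4838, -0.1876, 0.2074]
eef_rot: [[0.942, 0.336, -0.001], [0.336, -0.942, 0.001], [-0.0, -0.001, -1.0]]
force: [0.2, 0.0, -0.6]
width: 0.112
gripper_force: 37.2
```

View pics/p1.png

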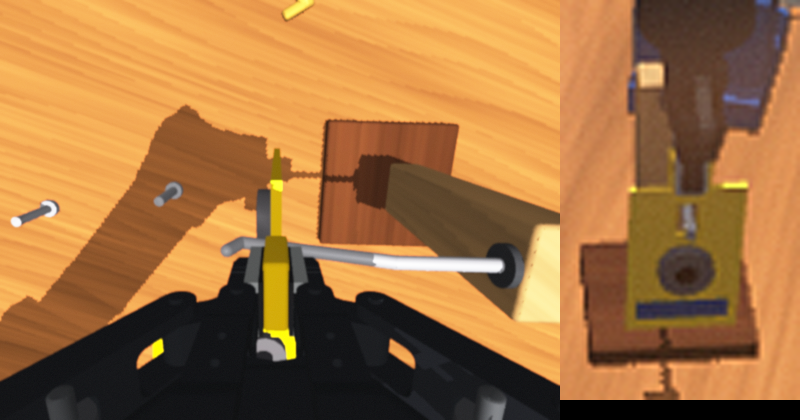

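No contact so far (forces about zero). The peg passes inside the window, with the elbow ahead at col 248 and the tip at col 228. I'll raise carefully to feel the underside of the peg, with small steps to stay well under 8 N.

```bash
python3 - <<'E'
from h import *
from workcell import state
np.set_printoptions(precision=4,suppress=True)
W=cam("pics/p1.npz");s=state();R=np.array(s["eef_rot"]);t=np.array(s["tcp_pos"])
for n,p,z in [("tip",(228,249),.19),("elbow",(247,240),.174),("bend",(375,260),.2),("root",(500,266),.2)]: print(n,R.T@(plane(W,p,z)-t))
print("tip tri",R.T@(np.array([.4765,-.1647,.19])-t)); print(tri([(W,(230,250)),(np.load("pics/top0.npz"),(316.4,239.6)),(np.load("pics/side0.npz"),(297.2,181.6))]))
print(s["force"])
E
python3 -m crank '{"xyz": [[0,0,-0.001],[0,0,-0.0015],[0,0,-0.0015],[0,0,-0.001],[0,0,0]], "spin": [0,0,0,0,0]}'
```

```text
tip [ 0.001  -0.0254  0.0176]
elbow [-0.0002 -0.0169  0.0336]
bend [-0.0005  0.0477  0.0076]
root [-0.0036  0.1092  0.0077]
tip tri [ 0.0008 -0.0251  0.0176]
(array([ 0.4763, -0.1647,  0.1903]), [np.float64(0.0008386616854164789), np.float64(0.0011131430444535958), np.float64(0.0005704270592183601)])
[ 0.3451  0.2253 -0.6104]
time: 8.1
tcp_pos: [0.484, -0.1885, 0.2127]
eef_rot: [[0.942, 0.334, 0.0], [0.334, -0.942, 0.0], [0.0, 0.0, -1.0]]
force: [-0.9, 0.0, -0.6]
width: 0.111
gripper_force: 37.2
```

```bash
python3 -m crank '{"xyz": [[0,0,-0.0005],[0,0,-0.0005],[0,0,-0.0005],[0,0,0],[0,0,0]], "spin": [0,0,0,0,0]}'; python3 -c "
from workcell import *
import numpy as np
a=[]
for i in range(4): snapshot('top'); a.append(state()['force'])
print(np.mean(a,0))"
```

```text
time: 8.72
tcp_pos: [0.484, -0.1885, 0.214]
eef_rot: [[0.942, 0.334, 0.0], [0.334, -0.942, 0.0], [0.0, -0.0, -1.0]]
force: [-0.3, 0.1, -0.2]
width: 0.111
gripper_force: 37.2
[ 0.3039046  -0.12323965 -0.96019757]
```

```bash
python3 -m crank '{"xyz": [[0,0,-0.0005],[0,0,-0.0005],[0,0,0],[0,0,0],[0,0,0]], "spin": [0,0,0,0,0]}'; python3 -c "
from workcell import *
import numpy as np
a=[]
for i in range(4): snapshot('top'); a.append(state()['force'])
print(np.mean(a,0))"
```

```text
time: 9.55
tcp_pos: [0.4839, -0.1885, 0.215]
eef_rot: [[0.942, 0.334, -0.0], [0.334, -0.942, 0.0], [-0.0, -0.0, -1.0]]
force: [-0.7, 0.5, -0.4]
width: 0.11
gripper_force: 37.2
[ 0.22162033  0.06232804 -0.72848533]
```

```bash
python3 -m crank '{"xyz": [[0,0,-0.0004],[0,0,-0.0004],[0,0,0],[0,0,0],[0,0,0]], "spin": [0,0,0,0,0]}'; python3 -c "
from workcell import *
import numpy as np
a=[]
for i in range(4): snapshot('top'); a.append(state()['force'])
print(np.mean(a,0))"
```

```text
time: 10.38
tcp_pos: [0.484, -0.1885, 0.2158]
eef_rot: [[0.942, 0.334, -0.0], [0.334, -0.942, 0.0], [-0.0, -0.0, -1.0]]
force: [0.0, 0.0, -2.1]
width: 0.108
gripper_force: 37.2
[-0.16821368  0.34744966 -1.13896914]
```

```bash
python3 -m crank '{"xyz": [[0,0,-0.0004],[0,0,-0.0004],[0,0,0],[0,0,0],[0,0,0]], "spin": [0,0,0,0,0]}'; python3 -c "
from workcell import *
import numpy as np
a=[]
for i in range(4): snapshot('top'); a.append(state()['force'])
print(np.mean(a,0))"
```

```text
time: 11.2
tcp_pos: [0.484, -0.1885, 0.2166]
eef_rot: [[0.942, 0.334, 0.0], [0.334, -0.942, 0.0], [0.0, -0.0, -1.0]]
force: [-0.4, -0.7, -0.8]
width: 0.112
gripper_force: 37.2
[-0.28495115  0.10445121 -1.26013048]
```

```bash
python3 -m crank '{"xyz": [[0,0,-0.0003],[0,0,-0.0003],[0,0,0],[0,0,0],[0,0,0]], "spin": [0,0,0,0,0]}'; python3 -c "
from workcell import *
import numpy as np
a=[]
for i in range(6): snapshot('top'); a.append(state()['force'])
print(np.mean(a,0),np.std(a,0))"
```

```text
time: 12.02
tcp_pos: [0.484, -0.1885, 0.2173]
eef_rot: [[0.942, 0.334, 0.0], [0.334, -0.942, 0.0], [0.0, -0.0, -1.0]]
force: [0.2, -0.4, -1.1]
width: 0.112
gripper_force: 37.2
[-0.27593306  0.06260755 -0.81725025] [0.39531762 0.20931872 0.44224639]
```

```bash
python3 -m crank '{"xyz": [[0,0,-0.0003],[0,0,-0.0003],[0,0,0],[0,0,0],[0,0,0]], "spin": [0,0,0,0,0]}'; python3 -c "
from workcell import *
import numpy as np
a=[]
for i in range(6): snapshot('top'); a.append(state()['force'])
print(np.mean(a,0),np.std(a,0))"
```

```text
time: 12.95
tcp_pos: [0.484, -0.1885, 0.2178]
eef_rot: [[0.942, 0.334, -0.0], [0.334, -0.942, 0.0], [0.0, -0.0, -1.0]]
force: [-0.6, 0.7, -0.8]
width: 0.112
gripper_force: 37.2
[ 0.30242113 -0.0389288  -1.02142307] [0.48282301 0.44337554 0.4091911 ]
```

```bash
python3 -m crank '{"xyz": [[0,0,-0.0003],[0,0,-0.0003],[0,0,0],[0,0,0],[0,0,0]], "spin": [0,0,0,0,0]}'; python3 -c "
from workcell import *
import numpy as np
a=[]
for i in range(6): snapshot('top'); a.append(state()['force'])
print(np.mean(a,0),np.std(a,0))"
```

```text
time: 13.88
tcp_pos: [0.484, -0.1885, 0.2184]
eef_rot: [[0.942, 0.334, -0.0], [0.334, -0.942, 0.0], [-0.0, -0.0, -1.0]]
force: [-0.2, -0.4, -1.2]
width: 0.112
gripper_force: 37.2
[-0.00416687  0.40763208 -0.57930684] [0.31770455 0.52385282 0.42024951]
```

```bash
python3 -m crank '{"xyz": [[0,0,-0.0004],[0,0,-0.0004],[0,0,0],[0,0,0],[0,0,0]], "spin": [0,0,0,0,0]}'; python3 -c "
from workcell import *
import numpy as np
a=[]
for i in range(6): snapshot('top'); a.append(state()['force'])
print(np.mean(a,0),np.std(a,0))"
```

```text
time: 14.8
tcp_pos: [0.484, -0.1885, 0.2192]
eef_rot: [[0.942, 0.334, 0.0], [0.334, -0.942, 0.0], [0.0, -0.0, -1.0]]
force: [-0.8, 0.7, -0.6]
width: 0.112
gripper_force: 37.2
[ 0.0722148  -0.29209979 -0.56966385] [0.32169939 0.64182984 0.17784258]
```

```bash
python3 -m crank '{"xyz": [[0,0,-0.0003],[0,0,-0.0003],[0,0,0],[0,0,0],[0,0,0]], "spin": [0,0,0,0,0]}'; python3 -c "
from workcell import *
import numpy as np
a=[]
for i in range(6): d=snapshot('wrist'); a.append(state()['force'])
np.savez('pics/p2.npz',**d)
print(np.mean(a,0),np.std(a,0))
d=snapshot('side'); np.savez('pics/p2s.npz',**d)
"
```

```text
time: 15.72
tcp_pos: [0.484, -0.1885, 0.2198]
eef_rot: [[0.942, 0.334, -0.0], [0.334, -0.942, 0.0], [0.0, -0.0, -1.0]]
force: [-0.6, -0.2, -1.2]
width: 0.105
gripper_force: 37.2
[ 0.16982094 -0.15758584 -1.28157644] [0.79496718 0.18730379 0.27807065]
```

```bash
python3 -m crank '{"xyz": [[0,0,-0.0003],[0,0,-0.0002],[0,0,0],[0,0,0],[0,0,0]], "spin": [0,0,0,0,0]}'; python3 -c "
from workcell import *
import numpy as np
a=[]
for i in range(6): d=snapshot('wrist'); a.append(state()['force'])
print(np.mean(a,0),np.std(a,0))
"
```

```text
time: 16.7
tcp_pos: [0.484, -0.1885, 0.2203]
eef_rot: [[0.942, 0.334, -0.0], [0.334, -0.942, 0.0], [-0.0, -0.0, -1.0]]
force: [0.0, -0.2, -1.3]
width: 0.107
gripper_force: 37.2
[ 0.41528849  0.20837082 -0.78987994] [0.39203803 0.46322065 0.64266694]
```

Run:
```python
from h import *
from workcell import snapshot
import cv2
d=snapshot("side"); np.savez("pics/p3s.npz",**d); w=snapshot("wrist"); np.savez("pics/p3.npz",**w)
o=np.zeros((600,800,3),np.uint8)
o[:600,:400]=cv2.resize(d["frame"][140:215,275:325],(400,600),interpolation=cv2.INTER_CUBIC)
o[:450,400:]=cv2.resize(w["frame"][200:290,210:290],(400,450),interpolation=cv2.INTER_CUBIC)
cv2.imwrite("pics/p3.png",o[...,::-1])
```

```text
(no output)
```

View pics/p3.png

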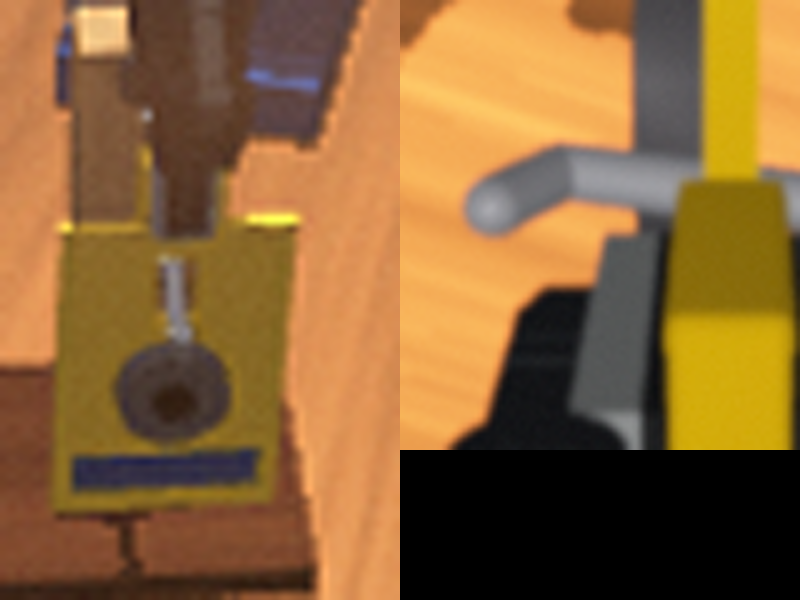

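The side crop shows the peg still passing through the window, with its end in front of the lower window and ring, and the tip at crop (180,335). I'll check the card's actual height from this view.

Run:
```python
from h import *
from workcell import state
np.set_printoptions(precision=4,suppress=True)
S=cam("pics/p3s.npz");W=cam("pics/p3.npz");s=state();R=np.array(s["eef_rot"]);t=np.array(s["tcp_pos"])
n=R[:,1]; 
def vp(d,p,n,c):
    e,r=ray(d,p); return e+r*(n@(c-e))/(n@r)
face=t-n*.0025
q=lambda u,v:(275+u/8-.44,140+v/8-.44)
for k,p in [("shL",q(62,232)),("shR",q(297,220)),("botL",q(52,512)),("botR",q(272,498)),("wintop",q(172,257)),("ringC",q(172,392)),("ringtop",q(172,345))]: print(k,R.T@(vp(S,p,n,face)-t),vp(S,p,n,face)[2])
for z in (.1791,.2061,.0931,.2191): print(z,[proj(S,face+R[:,0]*dx+np.array([0,0,z-t[2]])) for dx in (-.007,.007,.04)])
w=lambda u,v:(210+(u-400)/5-.4,200+v/5-.4)
m=R[:,0]
for xp in (-.001,0,.001,.002):
    c=t+m*xp
    print(xp,[ (R.T@(vp(W,p,m,c)-t))[1:] for p in (w(690,178),w(600,172),w(568,168),w(490,207))])
```

```text
shL [ 0.0394 -0.0025  0.    ] 0.22036467093035983
shR [-0.0401 -0.0025  0.0008] 0.21957198719793536
botL [ 0.0416 -0.0025  0.1255] 0.09483976225233637
botR [-0.0376 -0.0025  0.1256] 0.09474291487240849
wintop [ 0.0019 -0.0025  0.0134] 0.20696454420510424
ringC [ 0.0001 -0.0025  0.073 ] 0.14732402894231378
ringtop [ 0.0007 -0.0025  0.0519] 0.16850320478757286
0.1791 [array([298.9733, 179.5201]), array([293.9068, 179.8285]), array([281.9321, 180.5573])]
0.2061 [array([299.3179, 171.7427]), array([294.1808, 172.0491]), array([282.0387, 172.7731])]
0.0931 [array([297.9364, 202.9229]), array([293.0825, 203.2363]), array([281.6115, 203.977 ])]
0.2191 [array([299.4873, 167.9199]), array([294.3155, 168.2252]), array([282.0911, 168.9468])]
-0.001 [array([-0.0044,  0.0435]), array([-0.0152,  0.0456]), array([-0.0192,  0.047 ]), array([-0.0268,  0.034 ])]
0 [array([-0.0044,  0.0408]), array([-0.015 ,  0.0428]), array([-0.0189,  0.0442]), array([-0.0264,  0.0314])]
0.001 [array([-0.0043,  0.038 ]), array([-0.0148,  0.04  ]), array([-0.0186,  0.0414]), array([-0.026 ,  0.0288])]
0.002 [array([-0.0042,  0.0353]), array([-0.0146,  0.0373]), array([-0.0184,  0.0386]), array([-0.0256,  0.0262])]
```

```bash
python3 -m crank '{"xyz": [[0,0,-0.0003],[0,0,-0.0002],[0,0,0],[0,0,0],[0,0,0]], "spin": [0,0,0,0,0]}'; python3 -c "
from workcell import *
import numpy as np
a=[]
for i in range(6): d=snapshot('wrist'); a.append(state()['force'])
print(np.mean(a,0),np.std(a,0))
"
```

```text
time: 17.73
tcp_pos: [0.484, -0.1885, 0.2208]
eef_rot: [[0.942, 0.334, 0.0], [0.334, -0.942, 0.0], [0.0, -0.0, -1.0]]
force: [0.3, -0.6, -0.7]
width: 0.11
gripper_force: 37.2
[-0.05495596 -0.25760269 -1.1043718 ] [0.42075792 0.61640443 0.56342683]
```

```bash
python3 -m crank '{"xyz": [[0,0,-0.0002],[0,0,-0.0002],[0,0,0],[0,0,0],[0,0,0]], "spin": [0,0,0,0,0]}'; python3 -c "
from workcell import *
import numpy as np
a=[]
for i in range(6): d=snapshot('wrist'); a.append(state()['force'])
print(np.mean(a,0),np.std(a,0))
"
```

```text
time: 18.65
tcp_pos: [0.484, -0.1885, 0.2212]
eef_rot: [[0.942, 0.334, -0.0], [0.334, -0.942, 0.0], [0.0, -0.0, -1.0]]
force: [-0.6, -0.5, -1.8]
width: 0.113
gripper_force: 37.2
[ 0.03048877  0.23075986 -0.93810725] [0.30580073 0.54030147 0.52884073]
```

```bash
python3 -m crank '{"xyz": [[0,0,-0.0003],[0,0,-0.0003],[0,0,0],[0,0,0],[0,0,0]], "spin": [0,0,0,0,0]}'; python3 -c "
from workcell import *
import numpy as np
a=[]
for i in range(4): d=snapshot('wrist'); a.append(state()['force'])
print(np.mean(a,0),np.std(a,0))
"
```

```text
time: 19.58
tcp_pos: [0.484, -0.1885, 0.2218]
eef_rot: [[0.942, 0.334, -0.0], [0.334, -0.942, 0.0], [0.0, -0.0, -1.0]]
force: [0.5, 0.1, -0.8]
width: 0.113
gripper_force: 37.2
[ 0.53375526 -0.10449222 -0.64927087] [0.51439878 0.35674205 0.46023166]
```

```bash
python3 -m crank '{"xyz": [[0,0,-0.0003],[0,0,-0.0002],[0,0,0],[0,0,0],[0,0,0]], "spin": [0,0,0,0,0]}'; python3 -c "
from workcell import *
import numpy as np
a=[]
for i in range(4): d=snapshot('wrist'); a.append(state()['force'])
print(np.mean(a,0),np.std(a,0))
"
```

```text
time: 20.4
tcp_pos: [0.4839, -0.1885, 0.2223]
eef_rot: [[0.942, 0.334, -0.0], [0.334, -0.942, 0.0], [-0.0, -0.0, -1.0]]
force: [0.1, -0.0, -1.1]
width: 0.107
gripper_force: 37.1
[ 0.35147582  0.1447616  -1.6039714 ] [0.2021479  0.23121565 0.40113292]
```

```bash
python3 -m crank '{"xyz": [[0,0,-0.0002],[0,0,-0.0001],[0,0,0],[0,0,0],[0,0,0]], "spin": [0,0,0,0,0]}'; python3 -c "
from workcell import *
import numpy as np
a=[]
for i in range(6): d=snapshot('wrist'); a.append(state()['force'])
print(np.mean(a,0),np.std(a,0))
"
```

```text
time: 21.22
tcp_pos: [0.4839, -0.1885, 0.2226]
eef_rot: [[0.942, 0.334, -0.0], [0.334, -0.942, 0.0], [-0.0, -0.0, -1.0]]
force: [0.3, -0.0, -2.7]
width: 0.11
gripper_force: 37.0
[ 0.30851754  0.09518118 -2.4232911 ] [0.29538479 0.38061598 0.328739  ]
```

Contact felt at TCP z≈0.2221 (about 1.5 N of extra downward force), so the slope is about 0.26. I'll back off 0.8 mm and follow the underside out towards the elbow.

```bash
python3 -m crank '{"xyz": [[0,0,0.0008],[0,-0.003,0.0008],[0.0002,-0.003,0.0008],[0,-0.003,0.0008],[0,0,0]], "spin": [0,0,0,0,0]}'
python3 -c "
from workcell import *
import numpy as np
a=[]
for i in range(4): d=snapshot('wrist'); a.append(state()['force'])
print(np.mean(a,0),np.std(a,0))
"
```

```text
time: 22.15
tcp_pos: [0.4811, -0.1795, 0.2194]
eef_rot: [[0.942, 0.335, -0.0], [0.335, -0.942, 0.0], [-0.0, -0.0, -1.0]]
force: [-0.4, -0.4, -0.2]
width: 0.107
gripper_force: 37.1
[-0.02867513 -0.08291565 -1.04649019] [0.99222465 0.28604538 0.19645623]
```

```bash
python3 -m crank '{"xyz": [[0,-0.002,0.0007],[0.0002,-0.002,0.0007],[0,-0.002,0.0007],[0,-0.002,0.0006],[0,0,0]], "spin": [0,0,0,0,0]}'
python3 - <<'E'
from h import *
from workcell import snapshot,state
import cv2
a=[]
for i in range(3): w=snapshot("wrist"); a.append(state()["force"])
print(np.mean(a,0))
d=snapshot("side"); np.savez("pics/p4s.npz",**d); np.savez("pics/p4.npz",**w)
o=np.zeros((600,800,3),np.uint8)
o[:600,:400]=cv2.resize(d["frame"][140:215,275:325],(400,600),interpolation=cv2.INTER_CUBIC)
o[:450,400:]=cv2.resize(w["frame"][200:290,220:300],(400,450),interpolation=cv2.INTER_CUBIC)
cv2.imwrite("pics/p4.png",o[...,::-1])
E
```

```text
time: 22.98
tcp_pos: [0.4786, -0.1721, 0.2167]
eef_rot: [[0.942, 0.335, -0.0], [0.335, -0.942, 0.0], [-0.0, -0.0, -1.0]]
force: [-0.1, 0.5, 0.1]
width: 0.106
gripper_force: 37.1
[-0.03225198 -0.58907752 -1.28265915]
```

View pics/p4.png

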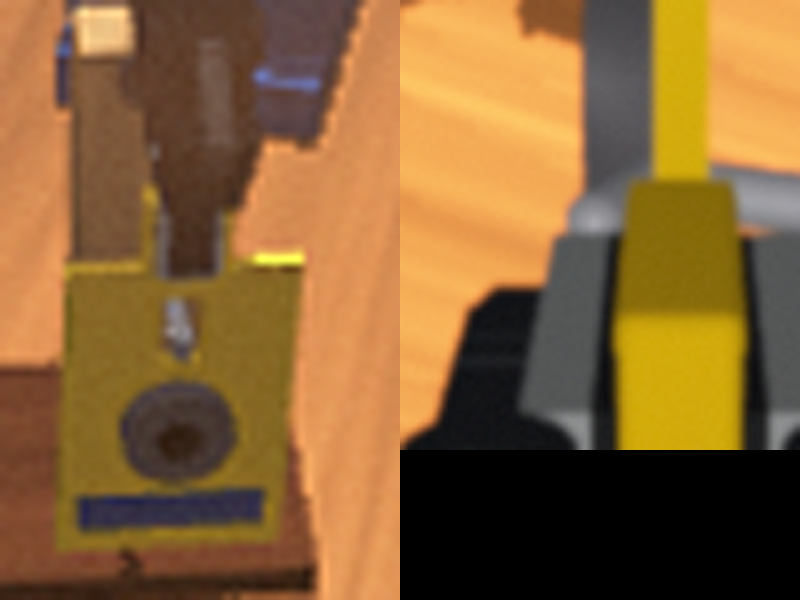

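The window encloses the peg end with the tip well below the window's top edge. The bright end lies at crop rows 305–355, inside the window at 298–362. I'll dip about 1 mm more and slide level past the tip.

```bash
python3 -m crank '{"xyz": [[0,0,0.0007],[0,-0.0015,0.0006],[0,-0.002,0],[0.0002,-0.002,0],[0,0,0]], "spin": [0,0,0,0,0]}'
python3 -c "
from workcell import *
import numpy as np
a=[]
for i in range(4): d=snapshot('wrist'); a.append(state()['force'])
print(np.mean(a,0),np.std(a,0))
"
```

```text
time: 23.8
tcp_pos: [0.477, -0.1668, 0.2155]
eef_rot: [[0.942, 0.335, 0.0], [0.335, -0.942, 0.0], [0.0, -0.0, -1.0]]
force: [-0.2, 0.1, -1.2]
width: 0.113
gripper_force: 37.1
[ 0.03621722 -0.63233975 -0.83849138] [0.18493365 0.44653652 0.2997191 ]
```

```bash
python3 -m crank '{"xyz": [[0,-0.0005,0],[0,-0.0005,0],[0,-0.0005,0],[0,0,0],[0,0,0]], "spin": [0,0,0,0,0]}'
python3 -c "
from workcell import *
import numpy as np
a=[]
for i in range(6): d=snapshot('wrist'); a.append(state()['force'])
print(np.mean(a,0),np.std(a,0))
"
```

```text
time: 24.62
tcp_pos: [0.4765, -0.1657, 0.2154]
eef_rot: [[0.942, 0.334, -0.0], [0.334, -0.942, 0.0], [0.0, -0.0, -1.0]]
force: [-0.6, 0.0, -0.0]
width: 0.109
gripper_force: 37.1
[-0.40503666  0.17188833 -1.10084316] [0.55962361 0.34080759 0.53052396]
```

No contact, so I'll continue outward.

```bash
python3 -m crank '{"xyz": [[0,-0.001,0],[0,-0.001,0],[0,-0.001,0],[0,0,0],[0,0,0]], "spin": [0,0,0,0,0]}'
python3 -c "
from workcell import *
import numpy as np
a=[]
for i in range(4): d=snapshot('wrist'); a.append(state()['force'])
print(np.mean(a,0),np.std(a,0))
"
```

```text
time: 25.55
tcp_pos: [0.4755, -0.1629, 0.2155]
eef_rot: [[0.942, 0.334, 0.0], [0.334, -0.942, -0.0], [0.0, 0.0, -1.0]]
force: [-0.0, 0.2, -0.8]
width: 0.108
gripper_force: 37.1
[ 0.20792462 -0.20089424 -1.05707856] [0.22626268 0.30279576 0.64291084]
```

```bash
python3 -m crank '{"xyz": [[0,-0.001,0],[0,-0.001,0],[0,-0.001,0],[0,0,0],[0,0,0]], "spin": [0,0,0,0,0]}'
python3 -c "
from workcell import *
import numpy as np
a=[]
for i in range(4): d=snapshot('wrist'); a.append(state()['force'])
print(np.mean(a,0),np.std(a,0))
"
```

```text
time: 26.38
tcp_pos: [0.4745, -0.1601, 0.2155]
eef_rot: [[0.942, 0.334, 0.0], [0.334, -0.942, 0.0], [0.0, -0.0, -1.0]]
force: [0.1, -1.3, -0.8]
width: 0.108
gripper_force: 37.1
[-0.04722581  0.20870143 -0.74624136] [0.49019606 0.51949632 0.45192221]
```

```bash
python3 -m crank '{"xyz": [[0,-0.0015,0],[0,-0.0015,0],[0,-0.0015,0],[0,-0.0015,0],[0,0,0]], "spin": [0,0,0,0,0]}'
python3 -m crank '{"xyz": [[0,-0.002,0],[0,-0.002,0],[0,-0.003,0],[0,-0.003,0],[0,-0.003,0]], "spin": [0,0,0,0,0]}'
python3 - <<'E'
from h import *
from workcell import snapshot,state
import cv2
w=snapshot("wrist"); d=snapshot("side"); print(state()["force"])
o=np.zeros((420,800,3),np.uint8)
o[:,:560]=w["frame"]
o[:400,560:]=cv2.resize(d["frame"][135:235,265:325],(240,400),interpolation=cv2.INTER_CUBIC)
cv2.imwrite("pics/p5.png",o[...,::-1])
E
```

```text
time: 27.2
tcp_pos: [0.4725, -0.1542, 0.2155]
eef_rot: [[0.942, 0.334, 0.0], [0.334, -0.942, 0.0], [0.0, -0.0, -1.0]]
force: [0.6, 0.1, -0.3]
width: 0.111
gripper_force: 37.1
time: 27.82
tcp_pos: [0.4681, -0.1419, 0.2155]
eef_rot: [[0.942, 0.334, 0.0], [0.334, -0.942, 0.0], [0.0, -0.0, -1.0]]
force: [0.1, -0.2, -0.9]
width: 0.113
gripper_force: 37.1
[-1.06434465 -0.24312019 -1.0146207 ]
```

View pics/p5.png

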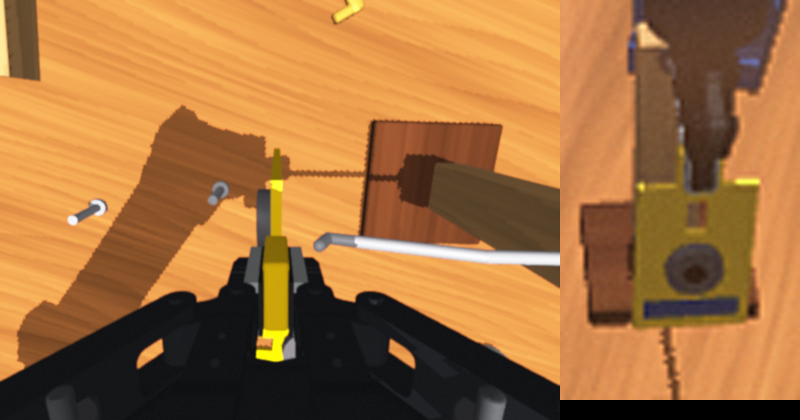

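The card is off the peg: the tip is at (322,242), clear to its right, the window is empty, and it sits at d≈161 mm out. I'll lift, turn to the slot's yaw and carry it over the box.

```bash
python3 -m crank '{"xyz": [[0,-0.005,-0.005],[0,-0.005,-0.01],[0,0,-0.01],[0,0,-0.01],[0,0,-0.005]], "spin": [0.026,0.026,0.026,0.026,0.026]}'
python3 -m crank '{"xyz": [[0.008,-0.016,0],[0.013,-0.028,0],[0.014,-0.03,0],[0.014,-0.03,0],[0.014,-0.03,0]], "spin": [0,0,0,0,0]}'
python3 -m crank '{"xyz": [[0.014,-0.03,0],[0.014,-0.03,0],[0.014,-0.03,0],[0.013,-0.026,0],[0.01,-0.012,0]], "spin": [0,0,0,0,0]}'
python3 -m crank '{"xyz": [[0,0,0],[0,0,0],[0,0,0],[0,0,0],[0,0,0]], "spin": [0,0,0,0,0]}'
python3 - <<'E'
from h import *
from workcell import snapshot,state
import cv2
w=snapshot("wrist"); d=snapshot("side"); t=snapshot("top"); np.savez("pics/b1w.npz",**w);np.savez("pics/b1s.npz",**d);np.savez("pics/b1t.npz",**t)
o=np.zeros((600,800,3),np.uint8)
o[:420,:560]=w["frame"]
o[:420,560:]=cv2.resize(d["frame"][215:320,215:275],(240,420),interpolation=cv2.INTER_CUBIC)
cv2.imwrite("pics/b1.png",o[:420,:,::-1])
E
```

```text
time: 28.55
tcp_pos: [0.4654, -0.1329, 0.2565]
eef_rot: [[0.978, 0.207, 0.002], [0.207, -0.978, -0.0], [0.002, 0.001, -1.0]]
force: [0.5, -0.1, -1.7]
width: 0.112
gripper_force: 37.2
time: 29.18
tcp_pos: [0.4987, 0.0124, 0.2555]
eef_rot: [[0.978, 0.208, -0.0], [0.208, -0.978, -0.0], [-0.0, 0.0, -1.0]]
force: [0.3, -1.0, -0.5]
width: 0.111
gripper_force: 37.2
time: 29.8
tcp_pos: [0.5353, 0.1521, 0.2554]
eef_rot: [[0.977, 0.211, -0.0], [0.211, -0.977, 0.001], [-0.0, -0.001, -1.0]]
force: [0.1, -0.6, -0.7]
width: 0.116
gripper_force: 37.1
time: 30.42
tcp_pos: [0.5353, 0.1499, 0.2556]
eef_rot: [[0.978, 0.209, 0.0], [0.209, -0.978, 0.0], [0.0, 0.0, -1.0]]
force: [0.5, -0.2, -1.1]
width: 0.11
gripper_force: 37.1
```

View pics/b1.png

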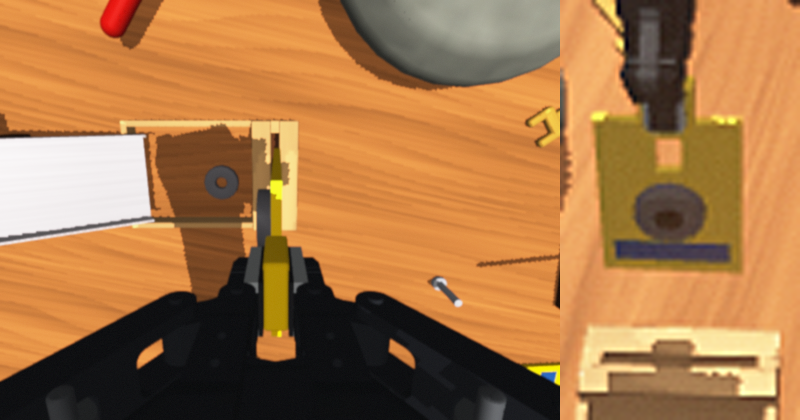

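The wrist view shows the far end of the slot at about (275,133–150), right under the card edge (col 276). The block edges are at cols 252 and 298. I'll compute the offsets in the tool frame.

Run:
```python
from h import *
from workcell import state
np.set_printoptions(precision=4,suppress=True)
W=cam("pics/b1w.npz");S=cam("pics/b1s.npz");T=cam("pics/b1t.npz");s=state();R=np.array(s["eef_rot"]);t=np.array(s["tcp_pos"])
f=W["frame"].astype(int).sum(2)
for v in range(118,172,4): print(v,[(u,int(x)) for u,x in zip(range(250,304,3),f[v,250:304:3])])
for k,p in [("L",(252,124)),("R",(298,124)),("slotfar",(275.5,133)),("rightlow",(297.5,215))]: print(k,R.T@(plane(W,p,.042)-t))
print("top slot tool",R.T@(np.array([.5367,.1516,.042])-t),R.T@(np.array([.5841,.1616,.042])-t),R.T@(np.array([.4893,.1416,.042])-t))
# side: slot dark ends, card bottom
n=R[:,1]
def vp(d,p,n,c):
    e,r=ray(d,p); return e+r*(n@(c-e))/(n@r)
q=lambda u,v:(215+(u-560)/4-.4,215+v/4-.4)
for k,p in [("botL",q(604,267)),("botR",q(740,272)),("shL",q(594,122)),("shR",q(742,122))]: print(k,R.T@(vp(S,p,n,t-n*.0025)-t))
for k,p in [("slotL",q(602,358)),("slotR",q(757,365))]: print(k,R.T@(plane(S,p,.042)-t))
```

```text
118 [(250, 400), (253, 411), (256, 373), (259, 401), (262, 400), (265, 405), (268, 399), (271, 403), (274, 379), (277, 421), (280, 402), (283, 424), (286, 435), (289, 394), (292, 423), (295, 433), (298, 440), (301, 440)]
122 [(250, 544), (253, 572), (256, 573), (259, 568), (262, 565), (265, 567), (268, 565), (271, 574), (274, 599), (277, 600), (280, 551), (283, 571), (286, 574), (289, 570), (292, 567), (295, 570), (298, 469), (301, 436)]
126 [(250, 420), (253, 591), (256, 586), (259, 585), (262, 582), (265, 583), (268, 582), (271, 575), (274, 606), (277, 608), (280, 565), (283, 590), (286, 588), (289, 581), (292, 582), (295, 584), (298, 465), (301, 431)]
130 [(250, 247), (253, 591), (256, 587), (259, 587), (262, 582), (265, 579), (268, 582), (271, 577), (274, 606), (277, 603), (280, 571), (283, 589), (286, 590), (289, 583), (292, 578), (295, 584), (298, 462), (301, 444)]
134 [(250, 244), (253, 589), (256, 587), (259, 590), (262, 579), (265, 581), (268, 579), (271, 278), (274, 211), (277, 135), (280, 558), (283, 588), (286, 590), (289, 584), (292, 580), (295, 585), (298, 457), (301, 4
[... 1690 characters left out ...]
283, 333), (286, 344), (289, 593), (292, 621), (295, 609), (298, 437), (301, 406)]
170 [(250, 218), (253, 293), (256, 333), (259, 347), (262, 342), (265, 336), (268, 326), (271, 185), (274, 205), (277, 202), (280, 219), (283, 337), (286, 351), (289, 483), (292, 619), (295, 611), (298, 428), (301, 404)]
L [ 0.0591 -0.0237  0.2135]
R [0.0591 0.024  0.2135]
slotfar [0.05   0.0007 0.2135]
rightlow [-0.0393  0.0252  0.2135]
top slot tool [ 0.0017 -0.001   0.2135] [ 0.0501 -0.0009  0.2135] [-0.0468 -0.0012  0.2135]
botL [ 0.0416 -0.0025  0.1246]
botR [-0.0373 -0.0025  0.1259]
shL [ 0.0386 -0.0025  0.0021]
shR [-0.041  -0.0025 -0.0007]
slotL [ 0.049  -0.0016  0.2135]
slotR [-0.046  -0.0036  0.2135]
```

```bash
python3 -m crank '{"xyz": [[0.0005,-0.0008,0.015],[0,0,0.02],[0,0,0.02],[0,0,0.015],[0,0,0.007]], "spin": [0,0,0,0,0]}'
python3 -m crank '{"xyz": [[0,0,0],[0,0,0],[0,0,0],[0,0,0],[0,0,0]], "spin": [0,0,0,0,0]}'
python3 - <<'E'
from h import *
from workcell import snapshot,state
import cv2
w=snapshot("wrist"); d=snapshot("side"); np.savez("pics/b2w.npz",**w);np.savez("pics/b2s.npz",**d)
o=np.zeros((600,800,3),np.uint8)
o[:480,:400]=cv2.resize(w["frame"][130:250,230:330],(400,480),interpolation=cv2.INTER_CUBIC)
o[:560,400:800]=cv2.resize(d["frame"][250:320,215:265],(400,560),interpolation=cv2.INTER_CUBIC)
cv2.imwrite("pics/b2.png",o[...,::-1])
E
```

```text
time: 31.2
tcp_pos: [0.535, 0.1511, 0.1771]
eef_rot: [[0.978, 0.209, -0.002], [0.209, -0.978, -0.001], [-0.002, 0.0, -1.0]]
force: [0.1, -0.1, -0.4]
width: 0.109
gripper_force: 37.1
time: 31.82
tcp_pos: [0.5357, 0.1512, 0.1787]
eef_rot: [[0.978, 0.209, 0.0], [0.209, -0.978, 0.0], [0.001, -0.0, -1.0]]
force: [0.8, -0.5, -2.0]
width: 0.107
gripper_force: 37.1
```

View pics/b2.png

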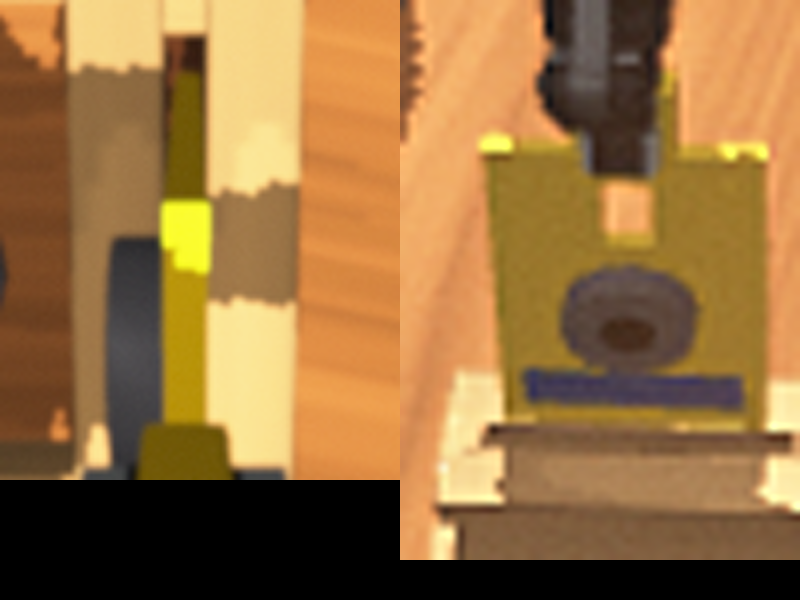

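In the wrist crop the card's lower edge (cols 170–200) is centred in the slot (162–207), and the side crop agrees. That makes 12 pictures, over the limit of 10, so I'll view no more and go by numbers. I'll insert slowly and watch the force.

```bash
python3 -m crank '{"xyz": [[0,0,0.004],[0,0,0.004],[0,0,0.004],[0,0,0.003],[0,0,0]], "spin": [0,0,0,0,0]}'
```

```text
time: 32.55
tcp_pos: [0.5354, 0.1512, 0.1631]
eef_rot: [[0.978, 0.209, -0.001], [0.209, -0.978, -0.0], [-0.001, -0.0, -1.0]]
force: [-0.1, -0.6, 0.1]
width: 0.111
gripper_force: 37.1
```

```bash
python3 -m crank '{"xyz": [[0,0,0.002],[0,0,0.003],[0,0,0.003],[0,0,0.002],[0,0,0]], "spin": [0,0,0,0,0]}'
python3 -c "
from workcell import *
import numpy as np
a=[]
for i in range(4): d=snapshot('wrist'); a.append(state()['force'])
print(np.mean(a,0),state()['tcp_pos'])"
```

```text
time: 33.17
tcp_pos: [0.5355, 0.1512, 0.1533]
eef_rot: [[0.978, 0.209, -0.0], [0.209, -0.978, -0.0], [-0.0, -0.0, -1.0]]
force: [-0.0, 0.5, -1.1]
width: 0.11
gripper_force: 37.1
[-0.08870151  0.10326424 -0.64002737] [0.53570295 0.15123444 0.15358489]
```

```bash
python3 -m crank '{"xyz": [[0,0,0.003],[0,0,0.004],[0,0,0.004],[0,0,0.002],[0,0,0]], "spin": [0,0,0,0,0]}'
python3 -m crank '{"xyz": [[0,0,0.0005],[0,0,0.0005],[0,0,0.0005],[0,0,0],[0,0,0]], "spin": [0,0,0,0,0]}'
```

```text
time: 34.0
tcp_pos: [0.5355, 0.1512, 0.1402]
eef_rot: [[0.978, 0.209, -0.0], [0.209, -0.978, -0.0], [-0.0, -0.0, -1.0]]
force: [-0.0, 0.5, -1.3]
width: 0.109
gripper_force: 37.1
time: 34.62
tcp_pos: [0.5356, 0.1512, 0.139]
eef_rot: [[0.978, 0.209, 0.0], [0.209, -0.978, 0.0], [0.0, -0.0, -1.0]]
force: [-0.0, 0.0, -0.9]
width: 0.11
gripper_force: 37.1
```

```bash
python3 -m crank '{"xyz": [[0,0,0.0005],[0,0,0.0005],[0,0,0.0005],[0,0,0],[0,0,0]], "spin": [0,0,0,0,0]}'
python3 -m crank '{"xyz": [[0,0,0.0003],[0,0,0.0003],[0,0,0.0003],[0,0,0],[0,0,0]], "spin": [0,0,0,0,0]}'
```

```text
time: 35.25
tcp_pos: [0.5359, 0.1513, 0.138]
eef_rot: [[0.978, 0.209, 0.001], [0.209, -0.978, 0.0], [0.001, -0.0, -1.0]]
force: [0.5, 0.4, 4.8]
width: 0.108
gripper_force: 37.9
time: 35.88
tcp_pos: [0.5364, 0.1514, 0.1379]
eef_rot: [[0.978, 0.209, 0.002], [0.209, -0.978, 0.0], [0.002, -0.0, -1.0]]
force: [-0.6, 0.3, 7.9]
width: 0.106
gripper_force: 38.6
```

Floor reached: contact at TCP 0.138, against 0.137 predicted. I'll release and retreat straight up.

```bash
python3 -m crank '{"xyz": [[0,0,-0.0006],[0,0,0],[0,0,0],[0,0,0],[0,0,0]], "spin": [0,0,0,0,0]}' 0.35
python3 -m crank '{"xyz": [[0,0,-0.003],[0,0,-0.006],[0,0,-0.012],[0,0,-0.02],[0,0,-0.03]], "spin": [0,0,0,0,0]}'
python3 -m crank '{"xyz": [[0,0,-0.03],[0,0,-0.03],[0,0,-0.02],[0,0,0],[0,0,0]], "spin": [0,0,0,0,0]}'
python3 - <<'E'
from h import *
from workcell import snapshot,state
import cv2
np.set_printoptions(precision=4,suppress=True)
W=snapshot("wrist");S=snapshot("side");T=snapshot("top");s=state();R=np.array(s["eef_rot"]);t=np.array(s["tcp_pos"])
print(t,s["force"],s["width"])
for n,d in (("w",W),("s",S)):
    hsv=cv2.cvtColor(d["frame"],cv2.COLOR_RGB2HSV)
    m=((hsv[...,0]>25)&(hsv[...,0]<36)&(hsv[...,1]>150)&(hsv[...,2]>80)).astype(np.uint8)
    k,l,st,c=cv2.connectedComponentsWithStats(m)
    print(n,[(st[i].tolist(),c[i].round(1).tolist()) for i in range(1,k) if st[i,4]>40])
sl=np.array([.5367,.1516])
for z in (.010,.042,.136,.166): print(z,"exp side",[proj(S,np.r_[sl+np.array([.978,.208])*dx,z]).round(1) for dx in (-.04,.04)],"wrist",[proj(W,np.r_[sl+np.array([.978,.208])*dx,z]).round(1) for dx in (-.04,.04)])
E
```

```text
time: 36.5
tcp_pos: [0.5356, 0.1512, 0.137]
eef_rot: [[0.978, 0.209, -0.0], [0.209, -0.978, -0.0], [-0.0, -0.0, -1.0]]
force: [0.1, 0.7, 0.3]
width: 0.352
gripper_force: 0.0
time: 37.12
tcp_pos: [0.5352, 0.1511, 0.2091]
eef_rot: [[0.978, 0.209, -0.001], [0.209, -0.978, -0.0], [-0.001, 0.0, -1.0]]
force: [-0.2, -0.3, 0.4]
width: 0.349
gripper_force: 0.0
time: 37.75
tcp_pos: [0.535, 0.151, 0.2876]
eef_rot: [[0.978, 0.209, -0.001], [0.209, -0.978, -0.0], [-0.001, 0.0, -1.0]]
force: [0.4, -0.1, -0.2]
width: 0.351
gripper_force: 0.0
[0.535  0.151  0.2871] [ 0.4064 -0.4271  0.7448] 0.35445127191519166
w [([262, 143, 8, 31, 206], [265.2, 157.6]), ([263, 213, 7, 19, 117], [265.9, 221.5]), ([511, 349, 38, 24, 368], [534.1, 356.2]), ([434, 354, 11, 19, 133], [439.0, 363.3])]
s [([343, 206, 45, 49, 1042], [365.6, 231.2])]
0.01 exp side [array([261. , 312.7]), array([229. , 311.8])] wrist [array([274.9, 199.9]), array([275. , 137.1])]
0.042 exp side [array([260.8, 304.9]), array([228.1, 304. ])] wrist [array([274.9, 206.3]), array([275. , 138.8])]
0.136 exp side [array([260. , 280.4]), array([225.5, 279.4])] wrist [array([274.8, 232.7]), array([274.9, 146. ])]
0.166 exp side [array([259.7, 271.9]), array([224.6, 271. ])] wrist [array([274.8, 244.7]), array([274.9, 149.4])]
```

Released. The card leans about 8 mm at its shoulders (0.07 rad, ring side), which is natural in the 9 mm slot and inside the limit. One last numeric check that it is at rest and at full depth, then I'll hand in.

Run:
```python
from h import *
from workcell import snapshot,state,hand_in
import cv2
for i in range(2):
    S=snapshot("side");W=snapshot("wrist")
    hsv=cv2.cvtColor(S["frame"],cv2.COLOR_RGB2HSV)
    m=((hsv[...,0]>21)&(hsv[...,0]<36)&(hsv[...,1]>170)).astype(np.uint8); m[:240]=0;m[330:]=0;m[:,:210]=0;m[:,280:]=0
    k,l,st,c=cv2.connectedComponentsWithStats(m); print([st[j].tolist() for j in range(1,k) if st[j,4]>20])
    for u in (230,255): r=np.where(m[:,u])[0]; print(u,r.min(),r.max())
    h=cv2.cvtColor(W["frame"],cv2.COLOR_RGB2HSV); mw=((h[...,0]>25)&(h[...,0]<36)&(h[...,1]>150)&(h[...,2]>80)); ys,xs=np.where(mw[140:240,240:300]); print(xs.mean()+240,ys.mean()+140)
p=np.array([.5367,.1516])+.0084*np.array([-.208,.978])
print("exp shoulder rows",[proj(S,np.r_[p+np.array([.978,.208])*dx,.1355]).round(1) for dx in (-.03,.03)])
```

```text
[[236, 275, 12, 3, 29]]
230 284 284Traceback (most recent call last):
  File "<stdin>", line 9, in <module>
    return umr_minimum(a, axis, None, out, keepdims, initial, where)
ValueError: zero-size array to reduction operation minimum which has no identity
```

Side rows fit a fully seated card: tab top 275 and shoulder 284, against about 275 and 283 expected with the lean. I'll hand in.

```bash
python3 -c "
from workcell import hand_in
print(hand_in())"
```

```text
the job is handed in; nothing more can be done
None
```

The small yellow card is off the peg (I felt about 1.5 N of peg contact at most), standing fully down in the box slot with a lean of about 0.07 rad, released and handed in; no verdict came back, I didn't re-check the other objects (no sign of contact with them), and I viewed 12 pictures against the limit of 10.

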